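# Ring for the helper and show which tub goes where

### The arm

A 6-joint arm with a two-finger parallel gripper is mounted at the origin on the work surface. World frame = base frame: x ahead of the robot, y to its left, z up, the work surface at z = 0. Lengths are in m, angles in degrees, forces in N, time in s.
With the tool pointing down it reaches from about 0.3 to 0.75 m from the base axis. Payload 8.5 kg.
Tool frame: the origin (TCP) lies between the finger pads; the fingertips stand env.finger_overhang ahead of it and the grasp point (between the pads) lies 2 mm behind it (env.finger_overhang is the distance from the TCP to the fingertips, in m); z points along the fingers, y is the line along which they close (so a half turn about z gives the same grasp; the last joint's range is limited). The gripper opens to 85 mm and grips with 20 to 120 N. Pads are 22 mm wide; open, the fingers measure 114 mm over their backs; the gripper's body (76 mm by 85 mm) begins 54 mm behind the grasp point. The pads swing forward as they close: fully open they stand 13 mm farther back than shut.
Start: joints at [-81.95, 21.807, 74.336, -0, 83.858, -12.336], TCP at [0.192, -0.516, 0.248] pointing down, gripper open.
Joint ranges: [-178.18, 178.18], [-50.72, 133.34], [12.68, 142.11], [-81.47, 261.47], [9.98, 163.14], [-165.26, 165.26]. Speed limits (degrees/s): [136.94, 136.94, 180, 180, 180, 180].

### API

Orientations are given as a 3x3 rotation matrix whose columns are the frame's x, y, z axes.
In Python, from rig import env gives the robot as it stands. The module is installed in compiled form; this text tells all that it offers.
- The arm moves only by the tool jog_arm, never from a script. Its arguments are lists of equal length, an entry for each row: "hand": the finger opening in m, from 0 to 0.0854; "travel": the shift along the world's x, y, z in m, a list of three; "yaw": the turn about the world's z in rad. A call has exactly 5 rows; each row shifts and turns the commanded pose from where the row before left it; what a row does not reach is not made up. A row lasts 1/8 s, in which the tool goes at most 62.5 mm and 10.7 degrees, less where a joint would pass 70% of its speed; a pose out of reach is approached as far as the arm can. A call is refused whole if a number of a shift passes 0.0625 or a number of a turn 0.188, either way. A call with a gripper value outside its range is refused whole. The fingers move at their own pace and stop on an object; "grip_force" is the grip in N (left out, the last holds). Time passes only in rows, so rows that do not move let the fingers close, or fill a call up. It gives the time, the measured TCP pose, the force, the opening and the grip force at its end, in the units of the state.
- env.observe(): the state, without advancing time (a new reading comes with each control period).
- env.get_image(name): name is "scene" or "top" or "wrist"; returns the picture (480x640x3 uint8, red, green, blue); there is no depth.
- env.calibration(name): a dict with "fx", "fy", "cx", "cy" (pixels), "k1" (the pictures are not rectified: a ray, as slopes to the right and down, at radius r is drawn at 1 + k1 r^2 times it, then the intrinsics apply), "position" and "rotation" of the camera in the world; the wrist camera has in their place "hand_eye" (4x4, takes a point from camera to tool coordinates, whose origin is the TCP and whose axes are the flange's). Camera axes: x right, y down, z forward; pixel columns grow to the right and rows downward; lengths in m; the calibration is good to about 2 mm. A picture is of the moment at which its call begins: read the wrist's pose just before it. calibration takes no time and is no camera call.
- env.close_job(): hands the job in; it is judged then, once.
The state is a dict: "time_s": time; "q": joint angles; "qvel": joint speeds; "joint_efforts": joint torques, N m; "position": TCP position; "tool_rot": TCP orientation; "ft_force": force on the tool from outside, world axes, zero at the start; "wrist_torque": the same for the moment, N m; "grip_width": finger opening in m; "gripper_force": force on a finger pad.
Only numpy, scipy, OpenCV 4.12 (cv2) and the standard library are available. Lean on these libraries where they do the work, as an engineer would, in place of code of your own. Each camera call takes 0.05 s, during which the arm holds its last target. There are 200 camera calls.

### The job

Ring the counter bell by pushing its plunger down, then show the helper what to serve: point down at the widest of the three lidded tubs, fingertips about 3 cm above the middle of its lid, for two full seconds, and then in the same way for two full seconds at the empty paper tray, about 3 cm above its middle. Touch nothing but the bell, pick nothing up, leave everything where it stands, and do not point at the other tubs or the served tray: keep the fingers well up when passing over them.

Things in the scene. Friction and masses are not known exactly. Their poses are not given: they have to be found in the camera images.
- bell: loose steel counter bell, 300 to 450 g, round black foot 84 mm across, steel dome, plunger on top; 62 mm tall overall. Origin: centre of its underside, z up
- plunger_top (a point): centre of the top of the bell's plunger, a flat steel button 24 mm across, 62 mm above the counter when up. Pushed straight down
- plunger (a joint): how far the plunger is pushed down: 0 up, 0.005 m fully down; the spring takes 1.2 N to start and 4.2 N at the bottom; the bell rings beyond 0.003 m; it springs back when let go
- tub_wide_lid (a point): centre of the top of the lid of the widest tub: cardboard tub with a flat white lid 88 mm across, 60 mm tall, loose. The three tubs differ only in width; they stand in a row, 115 mm apart, in any order, in a wooden carrier
- tub_middle_lid (a point): the same for the tub with a lid 70 mm across, 60 mm tall, loose (leave alone)
- tub_narrow_lid (a point): the same for the tub with a lid 54 mm across, 60 mm tall, loose (leave alone)
- tub_wide: the widest tub; origin: centre of its underside, z up
- tub_middle: the middle tub; origin: centre of its underside, z up
- tub_narrow: the narrow tub; origin: centre of its underside, z up
- carrier: fixed wooden carrier under the three tubs, 130 x 370 x 28 mm (x, y, z), floor 6 mm thick, walls 6 mm; origin: centre of its underside, the row of tubs along its y
- tray_empty: empty white paper tray, open at the top, 130 x 170 x 28 mm (x, y, z), walls and floor 3 mm, stuck to the counter; origin: centre of its underside
- tray_empty_mid (a point): middle of the empty tray at the height of its rim, 28 mm above the counter
- tray_full: paper tray of the same size with three fried pastries lying in it, their tops 39 mm above the counter, stuck to the counter (leave alone); origin: centre of its underside
- tray_full_mid (a point): middle of the served tray at the height of its rim, 28 mm above the counter
- mug: loose white mug, 80 mm across, 92 mm tall, with a handle, beyond the tubs (leave alone); origin: centre of its underside
Things that resemble listed ones, but are neither listed nor needed, are in the scene too. Leave any blue or green look-alike of the bell alone.

How it is judged:
By the outcome, as a careful person would: the job done as asked, in the order asked, and still so for the second after the job is handed in, with the robot touching nothing.
It also fails if it takes over 61 s, if anything falls off the work surface, if the arm or the gripper's body presses on something with over 40 N, if the wrist force passes 120 N, or if a joint passes its speed limit or range.

## Working session

There is one attempt and no reset: what is moved stays moved. The work goes in short steps, Python scripts to look and compute and a tool call to move; the robot and the scene stay as the last step left them, time stands still between calls to the robot, and variables do not carry over. Pictures are saved under pics/ and viewed, at most 10 in all, crops included, and the job is handed in when it is done.

Besides the shell and the picture viewer there is one more tool, called after "Call:" by a JSON object that holds its "op" and its "data". jog_arm: Moves the arm, as the interface text tells. Its arguments: {"type":"object","properties":{"hand":{"type":"array"},"travel":{"type":"array"},"yaw":{"type":"array"},"grip_force":{"type":"number"}},"required":["hand","travel","yaw"]}

```bash
mkdir -p pics
cat > h.py <<'E'
import numpy as np, cv2
from rig import env
def ray(name,u,v):
    c=env.calibration(name)
    K=np.array([[c['fx'],0,c['cx']],[0,c['fy'],c['cy']],[0,0,1.]])
    p=np.array([(u-c['cx'])/c['fx'],(v-c['cy'])/c['fy']]); q=p.copy()
    for _ in range(30): q=p/(1+c['k1']*(q@q))
    return np.array(c['position']),np.array(c['rotation'])@np.array([q[0],q[1],1])
def at(name,u,v,z):
    o,d=ray(name,u,v); return np.round(o+d*(z-o[2])/d[2],4)
E
python3 - <<'E'
from h import *
for n in("top","scene"): cv2.imwrite(f"pics/{n}.png",env.get_image(n)[:,:,::-1])
print(env.finger_overhang,env.observe()); print(env.calibration("top"))
E
```

```text
0.017 {'time_s': 0.1, 'q': array([-8.19498886e+01,  2.18371874e+01,  7.43804879e+01, -7.57223762e-04,
        8.38566888e+01, -1.23361329e+01]), 'qvel': array([-0.04155935,  0.02435197, -0.13685139,  0.0608142 , -0.08757132,
        0.00958396]), 'joint_efforts': array([ 3.18913560e-03, -4.49221623e+01, -2.31658226e+01, -1.62194860e-04,
        3.65800050e-03, -1.34399576e-05]), 'position': array([ 0.19154762, -0.51530778,  0.24777251]), 'tool_rot': array([[ 9.37365179e-01,  3.48348222e-01, -1.94767089e-04],
       [ 3.48348176e-01, -9.37364337e-01,  1.28326758e-03],
       [ 2.64456257e-04, -1.27073711e-03, -9.99999158e-01]]), 'ft_force': array([-0.10793221,  0.30940506, -0.42677281]), 'wrist_torque': array([-0.00515759,  0.0023908 ,  0.06402762]), 'gripper_force': 0.0, 'grip_width': 0.08520690045517228}
{'fx': 463.1283202652631, 'fy': 463.1283202652631, 'cx': 316.7126667226048, 'cy': 235.18903709412803, 'k1': -0.06561379404996573, 'position': array([0.52508958, 0.01492308, 0.90415787]), 'rotation': array([[ 0.02203523, -0.99917505,  0.03411249],
       [-0.99974033, -0.02222019, -0.00505242],
       [ 0.00580624, -0.0339923 , -0.99940523]])}
```

View pics/top.png

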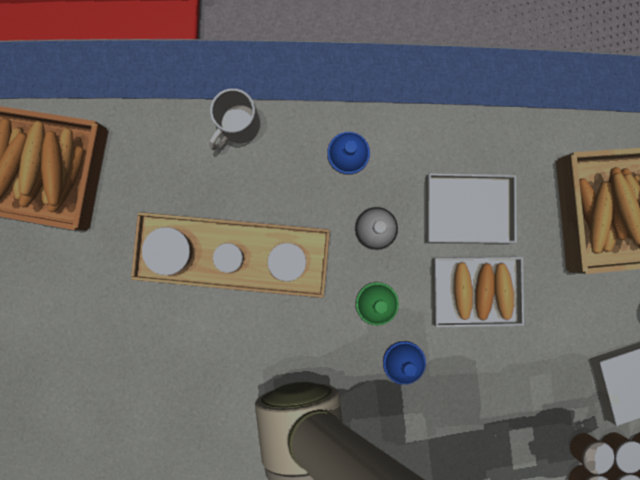

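View pics/scene.png

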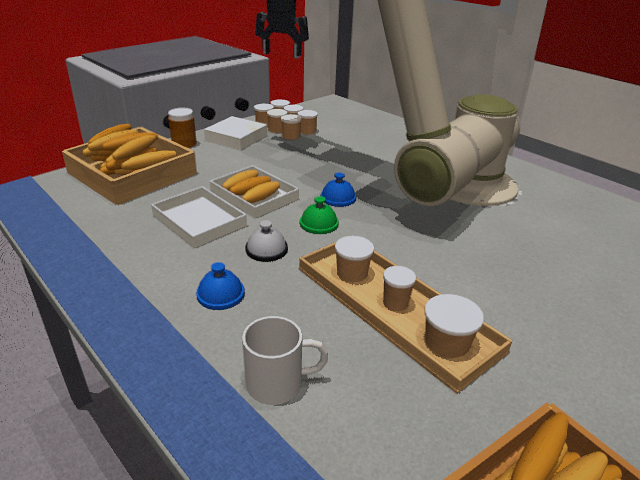

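Candidates in the top view:
- Bell: steel (378,228), which matches the description. The look-alikes are blue (349,152), blue (404,362) and green (377,302).
- Tubs: (166,251) looks widest, (287,262) middle, (228,258) narrow.
- Trays: empty (471,209), served (478,291). There is also a white box at (630,385).

Next is a close crop to check the choice.

Run:
```python
from h import *
i=cv2.imread("pics/top.png")
a=cv2.resize(i[190:265,340:420],None,fx=5,fy=5,interpolation=2)
b=cv2.resize(i[215:290,130:210],None,fx=5,fy=5,interpolation=2)
cv2.imwrite("pics/crop.png",np.hstack([a,b]))
print("bell",at("top",379.5,227.5,.062),"wide",at("top",166,251,.06),"mid",at("top",287.5,262,.06),"nar",at("top",228,258,.06))
print("tray",at("top",471.5,209,.028),"full",at("top",478.5,291.5,.028))
for n,u,v in(("bell",265.5,226),("wide",454,316)): print(n,at("scene",u,v,.061))
print("tray corners",[at("scene",u,v,.028) for u,v in((153,213),(207,189),(245,213),(194,241))])
```

```text
bell [ 0.5704 -0.1035  0.062 ] wide [0.5188 0.286  0.06  ] mid [0.5039 0.0627 0.06  ] nar [0.5087 0.1715 0.06  ]
tray [ 0.6118 -0.2848  0.028 ] full [ 0.4545 -0.3002  0.028 ]
bell [ 0.5777 -0.0976  0.061 ]
wide [0.5217 0.2886 0.061 ]
tray corners [array([ 0.6931, -0.3346,  0.028 ]), array([ 0.5474, -0.3534,  0.028 ]), array([ 0.5459, -0.2092,  0.028 ]), array([ 0.6841, -0.1862,  0.028 ])]
```

View pics/crop.png

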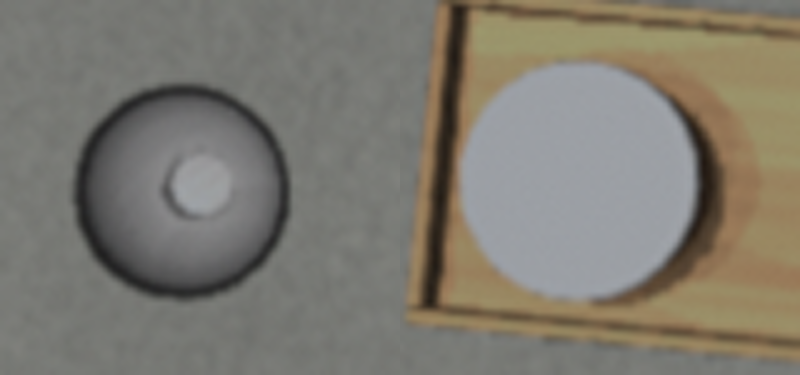

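The crop confirms the steel bell with its black foot: plunger centre near top pixel (379.8,226.4). The tub with the widest lid is centred at (165.4,250.6), about 88 mm across. I'll close the fingers and move above the bell, staying high.

Call:
{"op": "jog_arm", "data": {"hand": [0,0,0,0,0], "travel": [[0.038,0.041,0],[0.038,0.041,0],[0.038,0.041,0],[0.038,0.041,0],[0.038,0.041,0]], "yaw": [0,0,0,0,0], "grip_force": 20}}

```text
time_s: 0.72
position: [0.3825, -0.309, 0.2482]
tool_rot: [[0.937, 0.348, -0.0], [0.348, -0.937, 0.0], [-0.0, -0.0, -1.0]]
ft_force: [0.1, -1.4, -0.6]
grip_width: -0.0001
gripper_force: 0.0
```

Call:
{"op": "jog_arm", "data": {"hand": [0,0,0,0,0], "travel": [[0.038,0.041,0],[0.038,0.041,0],[0.038,0.041,0],[0.038,0.041,0],[0.03,0.041,0]], "yaw": [0,0,0,0,0]}}

```text
time_s: 1.35
position: [0.5647, -0.1039, 0.2479]
tool_rot: [[0.937, 0.349, -0.001], [0.349, -0.937, 0.0], [-0.0, -0.0, -1.0]]
ft_force: [-0.5, 0.1, -0.7]
grip_width: 0.0001
gripper_force: 0.0
```

Call:
{"op": "jog_arm", "data": {"hand": [0,0,0,0,0], "travel": [[0,0,0],[0,0,0],[0,0,0],[0,0,0],[0,0,0]], "yaw": [0,0,0,0,0]}}

```text
time_s: 1.98
position: [0.5634, -0.1061, 0.2484]
tool_rot: [[0.938, 0.348, 0.0], [0.348, -0.938, -0.0], [0.0, 0.0, -1.0]]
ft_force: [-0.4, -0.3, 0.4]
grip_width: -0.0002
gripper_force: 0.0
```

```bash
cat >> h.py <<'E'
def wat(u,v,z,o):
    c=env.calibration("wrist"); H=np.array(c['hand_eye'])
    p=np.array([(u-c['cx'])/c['fx'],(v-c['cy'])/c['fy']]); q=p.copy()
    for _ in range(30): q=p/(1+c['k1']*(q@q))
    R=np.array(o['tool_rot']); P=np.array(o['position'])
    d=R@H[:3,:3]@np.array([q[0],q[1],1]); s=R@H[:3,3]+P
    return np.round(s+d*(z-s[2])/d[2],4)
E
python3 - <<'E'
from h import *
o=env.observe(); cv2.imwrite("pics/w1.png",env.get_image("wrist")[:,:,::-1])
import pickle; pickle.dump(o,open("w1.pkl","wb"))
print(o['time_s'],o['position'],o['tool_rot'],o['grip_width'],env.calibration("wrist"))
print(at("top",379.8,226.4,.062),at("top",376,227.6,.005),at("top",165.4,250.6,.06))
E
```

```text
1.975 [ 0.56336851 -0.10606944  0.24841583] [[ 9.37677156e-01  3.47507617e-01  8.77345529e-05]
 [ 3.47507622e-01 -9.37677156e-01 -6.13957677e-05]
 [ 6.09311891e-05  8.80578348e-05 -9.99999994e-01]] -0.0002472974172841311 {'fx': 355.5529271014815, 'fy': 355.5529271014815, 'cx': 318.81573626433317, 'cy': 240.07081841666283, 'k1': -0.045480691693195706, 'hand_eye': array([[ 1.86045371e-04, -9.47729480e-01, -3.19074910e-01,
         8.21883989e-02],
       [ 9.99999952e-01,  9.68665947e-05,  2.95360217e-04,
         6.82438396e-04],
       [-2.49013885e-04, -3.19074950e-01,  9.47729452e-01,
        -1.26339860e-01],
       [ 0.00000000e+00,  0.00000000e+00,  0.00000000e+00,
         1.00000000e+00]])}
[ 0.5724 -0.104   0.062 ] [ 0.5731 -0.1047  0.005 ] [0.5195 0.2871 0.06  ]
```

View pics/w1.png

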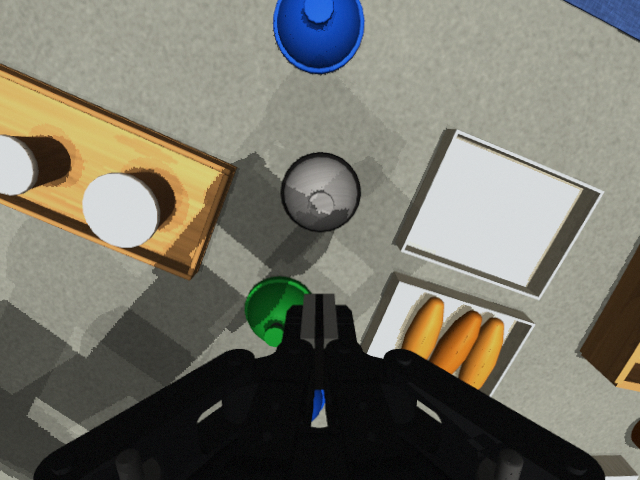

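The wrist picture shows the steel bell's plunger at (321,203), its foot centred at (321,192), and the empty tray with rim corners near (453,130), (603,191), (538,297), (396,249).

Run:
```python
from h import *; import pickle
o=pickle.load(open("w1.pkl","rb"))
print(wat(321,203,.062,o),wat(321,192,.004,o))
c=[wat(u,v,.028,o) for u,v in((453,130),(603,191),(538,297),(396,249))]; print(c,np.mean(c,0))
c=[at("top",u,v,.028) for u,v in((428,175),(516,176),(516,243),(428,242))]; print(c,np.mean(c,0))
```

```text
[ 0.5756 -0.1045  0.062 ] [ 0.5746 -0.1052  0.004 ]
[array([ 0.6777, -0.1993,  0.028 ]), array([ 0.6807, -0.3709,  0.028 ]), array([ 0.5533, -0.3702,  0.028 ]), array([ 0.55  , -0.1975,  0.028 ])] [ 0.615425 -0.284475  0.028   ]
[array([ 0.6749, -0.1999,  0.028 ]), array([ 0.678, -0.372,  0.028]), array([ 0.5485, -0.3725,  0.028 ]), array([ 0.5467, -0.2014,  0.028 ])] [ 0.612025 -0.28645   0.028   ]
```

Bell plunger is at about (0.574,-0.104) and the tray middle at about (0.614,-0.285). Two views agree to within 3 mm. Descending.

Call:
{"op": "jog_arm", "data": {"hand": [0,0,0,0,0], "travel": [[0.0105,0.0015,-0.04],[0,0,-0.045],[0,0,-0.04],[0,0,-0.028],[0,0,0]], "yaw": [0,0,0,0,0]}}

```text
time_s: 2.65
position: [0.5732, -0.1039, 0.0937]
tool_rot: [[0.937, 0.348, -0.004], [0.348, -0.937, 0.002], [-0.003, -0.003, -1.0]]
ft_force: [0.1, -0.1, 0.8]
grip_width: 0.0001
gripper_force: 0.0
```

Call:
{"op": "jog_arm", "data": {"hand": [0,0,0,0,0], "travel": [[0,0,-0.004],[0,0,-0.004],[0,0,-0.004],[0,0,0],[0,0,0]], "yaw": [0,0,0,0,0]}}

```text
time_s: 3.28
position: [0.5742, -0.1041, 0.0835]
tool_rot: [[0.937, 0.348, 0.0], [0.348, -0.937, -0.0], [0.0, 0.0, -1.0]]
ft_force: [0.4, -0.0, 1.0]
grip_width: 0.0003
gripper_force: 0.0
```

Run:
```python
from h import *
o=env.observe(); cv2.imwrite("pics/s2.png",cv2.resize(env.get_image("scene")[150:290,180:360,::-1],None,fx=4,fy=4,interpolation=2))
print(o['time_s'],o['position'],o['ft_force'])
```

```text
3.275 [ 0.57416361 -0.10406384  0.08351443] [ 0.42332651 -0.00638811  0.96571364]
```

View pics/s2.png

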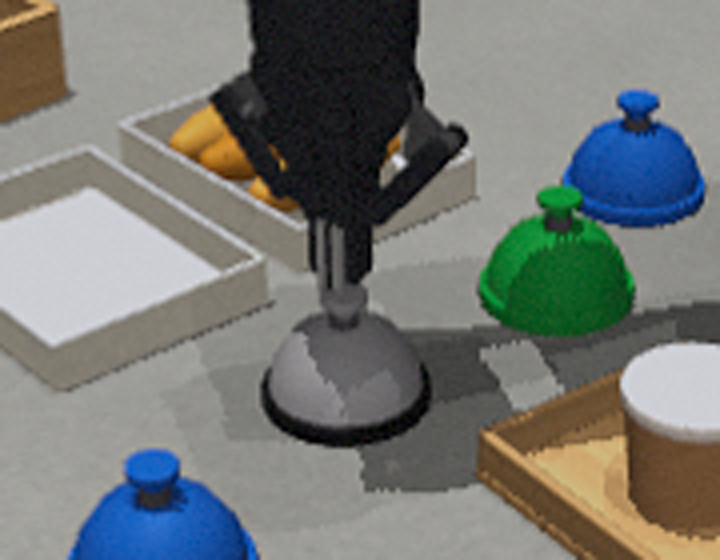

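The crop shows the closed fingertips at (342,280), just above the steel plunger at (345,297) and centred on it. Pressing in small steps.

Call:
{"op": "jog_arm", "data": {"hand": [0,0,0,0,0], "travel": [[0,0,-0.002],[0,0,-0.002],[0,0,-0.002],[0,0,-0.002],[0,0,0]], "yaw": [0,0,0,0,0]}}

```text
time_s: 3.95
position: [0.5741, -0.104, 0.0754]
tool_rot: [[0.937, 0.348, 0.0], [0.348, -0.937, -0.0], [0.0, 0.0, -1.0]]
ft_force: [-0.6, 0.8, 3.8]
grip_width: -0.0004
gripper_force: 1.6
```

Call:
{"op": "jog_arm", "data": {"hand": [0,0,0,0,0], "travel": [[0,0,-0.001],[0,0,-0.0005],[0,0,0],[0,0,0],[0,0,0]], "yaw": [0,0,0,0,0]}}

```text
time_s: 4.58
position: [0.5741, -0.104, 0.0741]
tool_rot: [[0.937, 0.348, 0.0], [0.348, -0.937, -0.0], [0.0, 0.0, -1.0]]
ft_force: [-1.6, 1.1, 5.0]
grip_width: -0.0005
gripper_force: 2.6
```

Call:
{"op": "jog_arm", "data": {"hand": [0,0,0,0,0], "travel": [[0,0,-0.0005],[0,0,-0.0005],[0,0,0],[0,0,0],[0,0,0]], "yaw": [0,0,0,0,0]}}

```text
time_s: 5.2
position: [0.5741, -0.104, 0.0739]
tool_rot: [[0.937, 0.348, 0.001], [0.348, -0.937, -0.0], [0.001, 0.001, -1.0]]
ft_force: [-4.0, 1.3, 11.6]
grip_width: 0.0004
gripper_force: 6.1
```

The plunger is bottomed: force jumped to 11.6 N at tip height 0.057, so the bell rang. That also confirms the 17 mm fingertip overhang. Lifting, then moving high to the wide tub.

Call:
{"op": "jog_arm", "data": {"hand": [0,0,0,0,0], "travel": [[0,0,0.01],[0,0,0.03],[0,0,0.05],[0,0,0.05],[0,0,0.035]], "yaw": [0,0,0,0,0]}}

```text
time_s: 5.82
position: [0.5742, -0.104, 0.2502]
tool_rot: [[0.937, 0.348, 0.002], [0.348, -0.937, -0.001], [0.002, 0.001, -1.0]]
ft_force: [1.1, -0.1, 0.3]
grip_width: -0.0001
gripper_force: 0.0
```

Call:
{"op": "jog_arm", "data": {"hand": [0,0,0,0,0], "travel": [[-0.006,0.045,0],[-0.006,0.045,0],[-0.006,0.045,0],[-0.006,0.045,0],[-0.006,0.045,0]], "yaw": [0,0,0,0,0]}}

```text
time_s: 6.45
position: [0.5437, 0.1224, 0.2478]
tool_rot: [[0.937, 0.348, -0.0], [0.348, -0.937, 0.0], [-0.0, -0.0, -1.0]]
ft_force: [-0.4, -0.1, -1.0]
grip_width: 0.0001
gripper_force: 0.0
```

Call:
{"op": "jog_arm", "data": {"hand": [0,0,0,0,0], "travel": [[-0.006,0.045,0],[-0.006,0.045,0],[-0.006,0.045,0],[0,0,0],[0,0,0]], "yaw": [0,0,0,0,0]}}

```text
time_s: 7.08
position: [0.5261, 0.2556, 0.2476]
tool_rot: [[0.937, 0.348, -0.0], [0.348, -0.937, -0.0], [-0.0, 0.0, -1.0]]
ft_force: [-0.3, -0.6, 0.8]
grip_width: 0.0001
gripper_force: 0.0
```

Run:
```python
from h import *
import pickle
o=env.observe(); cv2.imwrite("pics/w2.png",env.get_image("wrist")[:,:,::-1]); pickle.dump(o,open("w2.pkl","wb"))
print(o['time_s'],o['position'],o['q'],o['ft_force'])
```

```text
7.075 [0.52609251 0.25563212 0.24764609] [ 1.43333634e+01  2.53933404e+01  6.85970368e+01 -1.58617372e-02
  8.60347092e+01  8.39423444e+01] [-0.32173361 -0.55780481  0.79059987]
```

View pics/w2.png

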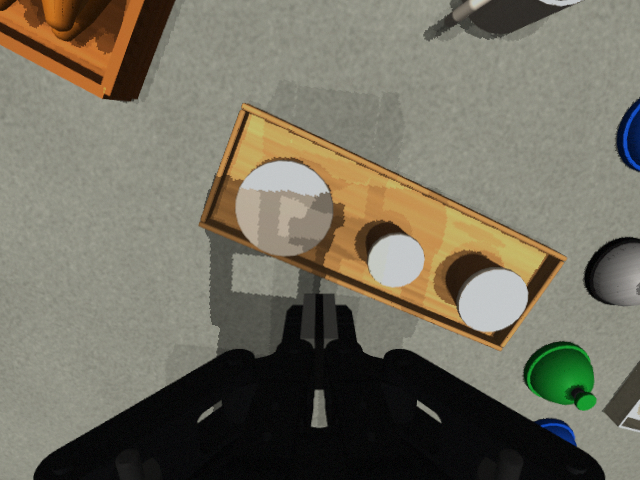

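The wide lid spans columns 236–333 and rows 159–257, so its centre is (284.5,208). The other lids are at (396,260) and (493,299).

Run:
```python
from h import *; import pickle
o=pickle.load(open("w2.pkl","rb"))
for u,v in((284.5,208),(396,260),(493,299)): print(wat(u,v,.06,o))
```

```text
[0.5221 0.2864 0.06  ]
[0.5111 0.1708 0.06  ]
[0.5067 0.0616 0.06  ]
```

Call:
{"op": "jog_arm", "data": {"hand": [0,0,0,0,0], "travel": [[-0.005,0.031,0],[0,0,-0.04],[0,0,-0.05],[0,0,-0.035],[0,0,-0.016]], "yaw": [0,0,0,0,0]}}

```text
time_s: 7.75
position: [0.5209, 0.2857, 0.1052]
tool_rot: [[0.938, 0.347, -0.002], [0.347, -0.938, -0.001], [-0.003, -0.0, -1.0]]
ft_force: [0.4, -0.1, 0.7]
grip_width: -0.0001
gripper_force: 0.0
```

Call:
{"op": "jog_arm", "data": {"hand": [0,0,0,0,0], "travel": [[0,0,0],[0,0,0],[0,0,0],[0,0,0],[0,0,0]], "yaw": [0,0,0,0,0]}}

```text
time_s: 8.38
position: [0.5211, 0.287, 0.1071]
tool_rot: [[0.937, 0.348, 0.0], [0.348, -0.937, 0.0], [0.0, 0.0, -1.0]]
ft_force: [0.3, -0.4, 0.3]
grip_width: 0.0003
gripper_force: 0.0
```

Run:
```python
from h import *
o=env.observe(); cv2.imwrite("pics/s3.png",cv2.resize(env.get_image("scene")[190:400,280:540,::-1],None,fx=2.5,fy=2.5,interpolation=2))
print(o['time_s'],o['position'],o['ft_force'])
```

```text
8.375 [0.52113066 0.28703552 0.10712022] [ 0.28521703 -0.36533971  0.31904375]
```

View pics/s3.png

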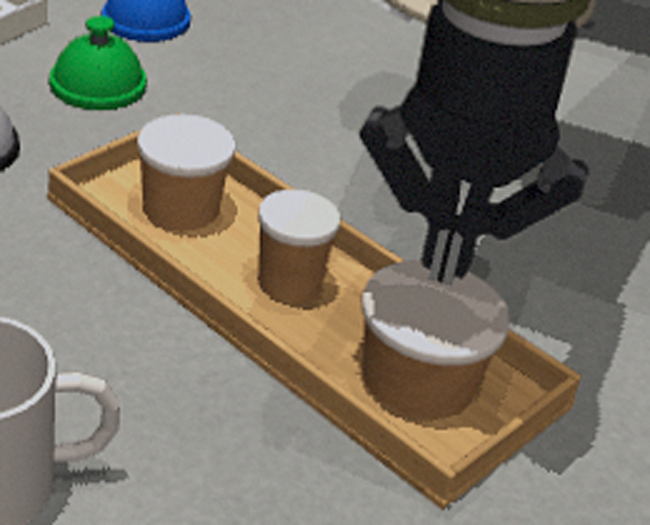

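The crop shows the fingertips at (447,278), hovering over the wide lid centred near (435,310). The lid is clear of them, and the tubs and bells are undisturbed. Holding for over 3 s.

Call:
{"op": "jog_arm", "data": {"hand": [0,0,0,0,0], "travel": [[0,0,0],[0,0,0],[0,0,0],[0,0,0],[0,0,0]], "yaw": [0,0,0,0,0]}}

```text
time_s: 9.05
position: [0.5211, 0.287, 0.1068]
tool_rot: [[0.937, 0.348, -0.0], [0.348, -0.937, 0.0], [-0.0, -0.0, -1.0]]
ft_force: [1.4, -0.2, -0.4]
grip_width: 0.0
gripper_force: 0.0
```

Call:
{"op": "jog_arm", "data": {"hand": [0,0,0,0,0], "travel": [[0,0,0],[0,0,0],[0,0,0],[0,0,0],[0,0,0]], "yaw": [0,0,0,0,0]}}

```text
time_s: 9.68
position: [0.5211, 0.287, 0.1068]
tool_rot: [[0.937, 0.348, 0.0], [0.348, -0.937, 0.0], [0.0, 0.0, -1.0]]
ft_force: [-0.4, 0.1, -0.7]
grip_width: 0.0001
gripper_force: 0.0
```

Call:
{"op": "jog_arm", "data": {"hand": [0,0,0,0,0], "travel": [[0,0,0],[0,0,0],[0,0,0],[0,0,0],[0,0,0]], "yaw": [0,0,0,0,0]}}

```text
time_s: 10.3
position: [0.5211, 0.287, 0.1068]
tool_rot: [[0.937, 0.348, -0.0], [0.348, -0.937, 0.0], [0.0, -0.0, -1.0]]
ft_force: [1.1, 0.2, -0.6]
grip_width: -0.0001
gripper_force: 0.0
```

Call:
{"op": "jog_arm", "data": {"hand": [0,0,0,0,0], "travel": [[0,0,0],[0,0,0],[0,0,0],[0,0,0],[0,0,0]], "yaw": [0,0,0,0,0]}}

```text
time_s: 10.92
position: [0.5211, 0.287, 0.1068]
tool_rot: [[0.937, 0.348, -0.0], [0.348, -0.937, -0.0], [-0.0, 0.0, -1.0]]
ft_force: [-0.1, 0.4, 0.4]
grip_width: 0.0002
gripper_force: 0.0
```

Call:
{"op": "jog_arm", "data": {"hand": [0,0,0,0,0], "travel": [[0,0,0.03],[0,0,0.05],[0,0,0.04],[0,0,0.021],[0,0,0]], "yaw": [0,0,0,0,0]}}

```text
time_s: 11.55
position: [0.5214, 0.2871, 0.2491]
tool_rot: [[0.937, 0.348, 0.003], [0.348, -0.937, 0.001], [0.003, 0.0, -1.0]]
ft_force: [-0.5, -0.6, -0.2]
grip_width: 0.0002
gripper_force: 0.0
```

Over 3 s held at the tub. Moving high to the empty tray.

Call:
{"op": "jog_arm", "data": {"hand": [0,0,0,0,0], "travel": [[0.007,-0.044,0],[0.007,-0.044,0],[0.007,-0.044,0],[0.007,-0.044,0],[0.007,-0.044,0]], "yaw": [0,0,0,0,0]}}

```text
time_s: 12.18
position: [0.5557, 0.0655, 0.2462]
tool_rot: [[0.937, 0.348, -0.003], [0.348, -0.937, 0.0], [-0.002, -0.001, -1.0]]
ft_force: [0.1, 0.3, 0.2]
grip_width: -0.0
gripper_force: 0.0
```

Call:
{"op": "jog_arm", "data": {"hand": [0,0,0,0,0], "travel": [[0.007,-0.044,0],[0.007,-0.044,0],[0.007,-0.044,0],[0.007,-0.044,0],[0.007,-0.044,0]], "yaw": [0,0,0,0,0]}}

```text
time_s: 12.8
position: [0.5908, -0.1544, 0.2461]
tool_rot: [[0.937, 0.348, -0.002], [0.348, -0.937, 0.001], [-0.002, -0.002, -1.0]]
ft_force: [0.8, 0.4, -0.4]
grip_width: 0.0001
gripper_force: 0.0
```

Call:
{"op": "jog_arm", "data": {"hand": [0,0,0,0,0], "travel": [[0.007,-0.044,0],[0.007,-0.044,0],[0.008,-0.044,0],[0,0,0],[0,0,0]], "yaw": [0,0,0,0,0]}}

```text
time_s: 13.42
position: [0.6129, -0.2844, 0.2465]
tool_rot: [[0.937, 0.348, -0.002], [0.348, -0.937, 0.002], [-0.001, -0.002, -1.0]]
ft_force: [-0.3, 1.1, -0.1]
grip_width: 0.0002
gripper_force: 0.0
```

Call:
{"op": "jog_arm", "data": {"hand": [0,0,0,0,0], "travel": [[0,0,-0.04],[0,0,-0.05],[0,0,-0.03],[0,0,-0.02],[0,0,0]], "yaw": [0,0,0,0,0]}}

```text
time_s: 14.05
position: [0.6126, -0.2833, 0.1064]
tool_rot: [[0.937, 0.35, -0.003], [0.35, -0.937, 0.002], [-0.002, -0.003, -1.0]]
ft_force: [0.4, -0.4, 0.8]
grip_width: 0.0
gripper_force: 0.0
```

Tray top is clear. Lowering the last 3.3 cm and holding.

Call:
{"op": "jog_arm", "data": {"hand": [0,0,0,0,0], "travel": [[0,0,-0.015],[0,0,-0.012],[0,0,-0.006],[0,0,0],[0,0,0]], "yaw": [0,0,0,0,0]}}

```text
time_s: 14.68
position: [0.6133, -0.2852, 0.0753]
tool_rot: [[0.937, 0.348, 0.001], [0.348, -0.937, -0.0], [0.0, 0.001, -1.0]]
ft_force: [-0.4, 0.6, 0.4]
grip_width: -0.0003
gripper_force: 0.0
```

Run:
```python
from h import *
o=env.observe(); cv2.imwrite("pics/s4.png",cv2.resize(env.get_image("scene")[120:320,130:380,::-1],None,fx=3,fy=3,interpolation=2))
print(o['time_s'],o['position'],o['ft_force'])
```

```text
14.675 [ 0.61325171 -0.28521889  0.07525312] [-0.41642231  0.62715826  0.40834837]
```

View pics/s4.png

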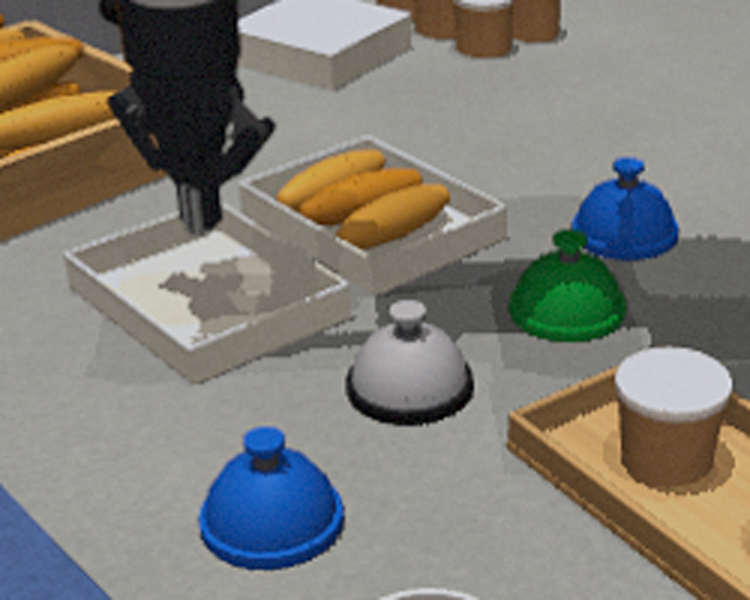

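The fingertips at (200,230) hover above the middle of the empty tray. The bell's plunger is back up at (407,315), and everything else is in place. Holding, then lifting.

Call:
{"op": "jog_arm", "data": {"hand": [0,0,0,0,0], "travel": [[0,0,0],[0,0,0],[0,0,0],[0,0,0],[0,0,0]], "yaw": [0,0,0,0,0]}}

```text
time_s: 15.35
position: [0.6131, -0.285, 0.0748]
tool_rot: [[0.937, 0.348, -0.0], [0.348, -0.937, 0.0], [-0.0, -0.0, -1.0]]
ft_force: [0.2, 0.5, 0.3]
grip_width: -0.0002
gripper_force: 0.0
```

Call:
{"op": "jog_arm", "data": {"hand": [0,0,0,0,0], "travel": [[0,0,0],[0,0,0],[0,0,0],[0,0,0],[0,0,0]], "yaw": [0,0,0,0,0]}}

```text
time_s: 15.98
position: [0.6131, -0.285, 0.0748]
tool_rot: [[0.937, 0.348, 0.0], [0.348, -0.937, 0.0], [0.0, -0.0, -1.0]]
ft_force: [-0.9, -0.2, -0.3]
grip_width: 0.0
gripper_force: 0.0
```

Call:
{"op": "jog_arm", "data": {"hand": [0,0,0,0,0], "travel": [[0,0,0],[0,0,0],[0,0,0],[0,0,0],[0,0,0]], "yaw": [0,0,0,0,0]}}

```text
time_s: 16.6
position: [0.6131, -0.285, 0.0748]
tool_rot: [[0.937, 0.348, -0.0], [0.348, -0.937, -0.0], [-0.0, 0.0, -1.0]]
ft_force: [-0.1, -1.5, 0.2]
grip_width: 0.0003
gripper_force: 0.0
```

Call:
{"op": "jog_arm", "data": {"hand": [0,0,0,0,0], "travel": [[0,0,0],[0,0,0],[0,0,0],[0,0,0],[0,0,0]], "yaw": [0,0,0,0,0]}}

```text
time_s: 17.23
position: [0.6131, -0.2851, 0.0748]
tool_rot: [[0.937, 0.348, 0.0], [0.348, -0.937, 0.0], [0.0, 0.0, -1.0]]
ft_force: [-0.7, -1.4, 0.5]
grip_width: 0.0001
gripper_force: 0.0
```

Call:
{"op": "jog_arm", "data": {"hand": [0,0,0,0,0], "travel": [[0,0,0.03],[0,0,0.05],[0,0,0.05],[0,0,0.03],[0,0,0.01]], "yaw": [0,0,0,0,0]}}

```text
time_s: 17.85
position: [0.6134, -0.2852, 0.2468]
tool_rot: [[0.937, 0.348, 0.003], [0.348, -0.937, -0.002], [0.002, 0.003, -1.0]]
ft_force: [0.2, 0.6, -0.7]
grip_width: 0.0001
gripper_force: 0.0
```

Call:
{"op": "jog_arm", "data": {"hand": [0,0,0,0,0], "travel": [[0,0,0],[0,0,0],[0,0,0],[0,0,0],[0,0,0]], "yaw": [0,0,0,0,0]}}

```text
time_s: 18.48
position: [0.6131, -0.285, 0.2446]
tool_rot: [[0.937, 0.348, -0.0], [0.348, -0.937, 0.0], [-0.0, -0.0, -1.0]]
ft_force: [-0.3, -1.1, 0.2]
grip_width: 0.0
gripper_force: 0.0
```

```bash
python3 -c "
from rig import env
print(env.observe()['position'], env.close_job())"
```

```text
the job is handed in; nothing more can be done
[ 0.61307825 -0.28503613  0.24458486] None
```

I pushed the bell's plunger fully down, pointed about 3 cm above the widest tub's lid and then the empty tray for over 2 s each, touched only the bell, and handed the job in at about 18.5 s; no verdict was returned.

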